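Fetch the small jar from behind the reagent containers

ROBOT

A 6-joint arm with a two-finger parallel gripper is mounted at the origin on the work surface. World frame = base frame: x ahead of the robot, y to its left, z up, the work surface at z = 0. Lengths are in m, angles in rad, forces in N, time in s.
With the tool pointing down it reaches from about 0.35 to 0.775 m from the base axis. Payload 5.5 kg.
Tool frame: the origin (TCP) lies on the centre line of the jaws, within the pads' length; the fingertips stand 11 mm ahead of it and the grasp point (between the pads) lies 8 mm behind it (env.tip_extent is the distance from the TCP to the fingertips, in m); z points along the fingers, y is the line along which they close (so a half turn about z gives the same grasp; the last joint's range is limited). The gripper opens to 85 mm and grips with 20 to 120 N. Pads are 22 mm wide; open, the fingers measure 114 mm over their backs; the gripper's body (76 mm by 85 mm) begins 54 mm behind the grasp point. The pads swing forward as they close: fully open they stand 13 mm farther back than shut.
Start: joints at [-1.328, 0.313, 0.046, 1.304, 0, 1.431], TCP at [0.215, -0.533, 0.242] pointing down, gripper open.
Joint ranges: [-2.76, 2.76], [-0.86, 1.69], [-1.03, 1.26], [-2.2, 2.34], [-1.47, 1.5], [-3.14, 3.14]. Speed limits (rad/s): [2.57, 2.57, 3.14, 3.14, 3.14, 3.14].

INTERFACE

Orientations are given as a unit quaternion [w, x, y, z].
In Python, from workcell import env gives the robot as it stands.
- The arm moves only by the shell command python3 -m jog 'ROWS' [FORCE]. ROWS is JSON, a list of rows, each a list of 5 numbers: the gripper's target within -1 to 1 (shut at 1, half-way at 0, fully open at -1), then the shift along the tool's x, y, z in m, then the turn about the tool's z in degrees. In form: [[fingers, tx, ty, tz, turn], ...]. A call has 1 to 5 rows; each row shifts and turns the commanded pose from where the row before left it, along the tool's axes as they then stand; what a row does not reach is not made up. A row lasts 1/12 s, in which the tool goes at most 41.7 mm and 7.16 degrees, less where a joint would pass 70% of its speed; a pose out of reach is approached as far as the arm can. A call is refused whole if a number of a shift passes 0.0417 or a number of a turn 7.16, either way. A call with a gripper value outside its range is refused whole. The fingers move at their own pace and stop on an object; FORCE is the grip in N (left out, the last holds). Time passes only in rows, so rows that do not move let the fingers close. It gives the time, the measured TCP pose, the force, the opening and the grip force at its end, in the units of the state.
- env.get_state(): the state, without advancing time (a new reading comes with each control period).
- env.read_camera(name): name is "side" or "top" or "wrist"; returns a dict with "img" (480x640x3 uint8, red, green, blue), "fov_y" (degrees; the focal length in pixels is half the picture's height over the tangent of half this angle, whatever the lens; pixels are square), "cx", "cy" (the principal point, pixels), "T" (4x4, takes a point from camera to world coordinates). Camera axes: x right, y up, looking along -z (the intrinsics and any distortion apply to the point x, -y, -z); pixel columns grow to the right and rows downward; lengths in m; the calibration is good to about 2 mm. The wrist camera is an equidistant fisheye: a pixel r from the principal point sees the ray r / f radians off the axis. A picture is of the moment at which its call begins. There is no depth.
- env.hand_in(): hands the job in; it is judged then, once.
The state is a dict: "clock": time; "joint_pos": joint angles; "qvel": joint speeds; "tau": joint torques, N m; "tcp_pos": TCP position; "orientation": TCP orientation; "wrist_force": force on the tool from outside, world axes, zero at the start; "ft_torque": the same for the moment, N m; "finger_gap": finger opening in m; "grip_force": force on a finger pad.
Only numpy, scipy, OpenCV 4.12 (cv2) and the standard library are available. Lean on these libraries where they do the work, as an engineer would, in place of code of your own. Each camera call takes 0.05 s, during which the arm holds its last target. There are 200 camera calls.

TASK

Clear the three tall containers (amber bottle, rectangular tin, round can) from the grey tray onto the black rubber mat, all three standing on it, before you move the small squat jar they crowd in. Then take the jar out and stand it in the middle of the round cork pad, and only after that put the three containers back in the tray, each on the spot where it stood at the start. Keep containers and jar upright and leave the white beaker and the roll of tape where they are.

Things in the scene. Friction and masses are not known exactly. Their poses are not given: they have to be found in the camera images.
- bottle: Amber glass bottle with a white screw cap: round body 52 mm in diameter and 88 mm high, then a shoulder up to z = 100 mm and a cap 33 mm in diameter up to z = 122 mm. About 0.22 kg, loose, stands in the tray at one of three places round the jar (either side of it or in front of it; which container stands at which place changes). Origin: centre of its underside, z up; grasp it from above on the body, 60 to 85 mm above its underside.
- tin: Rectangular aluminium tin with a paper label, 64 mm along its x, 44 mm along its y, 106 mm high, with a black cap 24 mm in diameter up to z = 120 mm, 14 mm off centre along +x. About 0.20 kg, loose, stands in the tray at another of the three places. Origin: centre of its underside, z up; grasp it from above on the body, 60 to 85 mm above its underside, across the 44 mm.
- can: Round steel can with a paper label, 54 mm in diameter (56 mm at the top rim), 116 mm high. About 0.24 kg, loose, stands in the tray at another of the three places. Origin: centre of its underside, z up; grasp it from above on the body, 60 to 85 mm above its underside.
- jar: The squat jar to fetch: clear glass with dark contents and a steel lid, 55 mm in diameter, 48 mm high, about 0.14 kg, loose. It stands in the tray behind and between the three tall containers: two of them about 85 mm to its left and right, one about 75 mm in front of it (tray -x). Origin: centre of its underside, z up; grasp it from above 25 to 40 mm above its underside.
- tray: Grey plastic spill tray, fixed, 210 mm along its x, 290 mm along its y, rim 16 mm high and 4 mm thick, inner floor 4 mm above its underside. To the left or the right of the robot. Origin: centre of its underside; -x is its front, towards the robot. A small rubber stopper (22 mm high) and a small brass weight (31 mm high) stand in its front corners.
- mat: The side area: flat black rubber mat, fixed, 160 mm along its x, 290 mm along its y, 4 mm thick, on the side of the bench opposite the tray. Origin: centre of its underside. Three containers fit side by side along its y, 85 mm apart.
- pad: Round cork mixing pad, fixed, 100 mm in diameter, 6 mm thick, in the middle of the bench. Origin: centre of its underside.
- beaker: Small white open beaker, 48 mm in diameter, 50 mm high, loose, about 105 mm in front of the cork pad (towards the robot); not to be moved. Origin: centre of its underside, z up.
- tape: Roll of masking tape lying flat, 72 mm in diameter, 20 mm high, loose, about 110 mm beyond the cork pad; not to be moved. Origin: centre of its underside, z up.

How it is judged:
By the outcome, as a careful person would: the job done as asked, in the order asked, and still so for the second after the job is handed in, with the robot touching nothing.
It also fails if it takes over 150 s, if anything falls off the work surface, if the arm or the gripper's body presses on something with over 40 N, if the wrist force passes 120 N, or if a joint passes its speed limit or range.

## Working session

There is one attempt and no reset: what is moved stays moved. The work goes in short steps, Python scripts to look and compute and a shell command to move; the robot and the scene stay as the last step left them, time stands still between calls to the robot, and variables do not carry over. Pictures are saved under pics/ and viewed, at most 14 in all, crops included, and the job is handed in when it is done.

```bash
ls; mkdir -p pics; python3 - <<'E'
from workcell import env
import cv2
s=env.get_state(); print(s['clock'],s['tcp_pos'],s['orientation'],s['finger_gap'])
for n in ['top','side']:
    c=env.read_camera(n); print(n,c['fov_y'],c['cx'],c['cy'],c['T'].tolist() if hasattr(c['T'],'tolist') else c['T'],[k for k in c])
    cv2.imwrite(f'pics/{n}0.png',c['img'][:,:,::-1])
E
```

```text
pics
0.0 [ 0.21463401 -0.5329086   0.24141342] [-9.18203976e-04  9.81738637e-01  1.90232499e-01 -3.66942622e-05] 0.08536011809071442
top 47.04056303159515 308.104029685733 235.60237338653096 [[-0.013020856413048055, 0.9989555574687591, -0.04379784812695126, 0.4802472629855298], [-0.999912534629031, -0.012906715398390877, 0.002887869348164353, -0.0004887284116406117], [0.0023195667737559576, 0.04383161986403927, 0.99903623993831, 1.2165926621824095], [0.0, 0.0, 0.0, 1.0]] ['img', 'fov_y', 'cx', 'cy', 'T']
side 44.60450889271904 312.67660051022585 239.06256987333472 [[0.995643225787303, 0.023301185540852785, -0.0902863317243762, 0.437782598526702], [-0.0905970017634476, 0.47084058224333813, -0.8775541746150081, -0.9656180075845884], [0.022062416352866245, 0.8819105401712495, 0.4709002536838643, 0.5809907678779946], [0.0, 0.0, 0.0, 1.0]] ['img', 'fov_y', 'cx', 'cy', 'T']
```

View pics/top0.png

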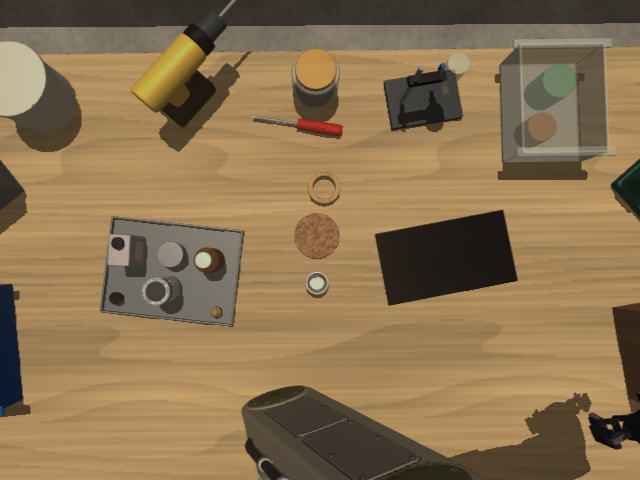

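View pics/side0.png

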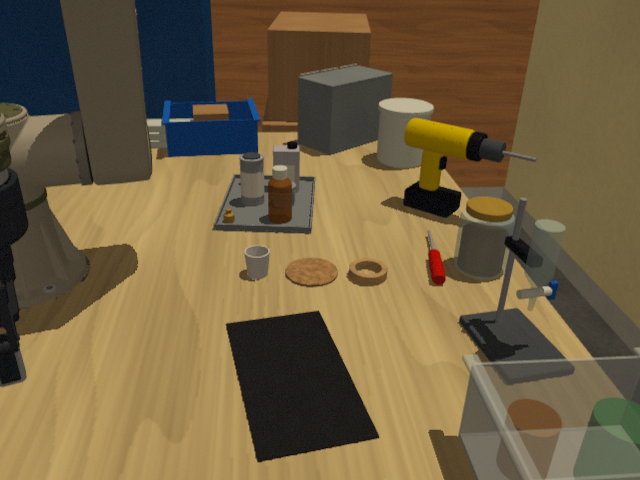

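The top view shows the tray at left with the tin at (120,250), jar (172,255), bottle (207,260) and can (157,291). The mat is at right, (446,258), the cork pad at (317,236), the beaker at (317,284) and the tape at (324,187). I'll enlarge the tray and set up helpers.

```bash
cat > h.py <<'E'
import numpy as np, cv2
from workcell import env
def ray(c,u,v,fish=False):
    f=240/np.tan(np.radians(c['fov_y']/2)); x=(u-c['cx']);y=(v-c['cy'])
    if fish:
        r=np.hypot(x,y);t=r/f;d=np.array([np.sin(t)*x/(r+1e-9),-np.sin(t)*y/(r+1e-9),-np.cos(t)])
    else: d=np.array([x/f,-y/f,-1])
    T=np.array(c['T']);return T[:3,3],T[:3,:3]@d
def at(c,u,v,z,fish=False):
    o,d=ray(c,u,v,fish);return o+d*(z-o[2])/d[2]
def proj(c,p,fish=False):
    f=240/np.tan(np.radians(c['fov_y']/2));T=np.array(c['T']);q=T[:3,:3].T@(np.array(p)-T[:3,3])
    x,y,z=q[0],-q[1],-q[2]
    if fish:
        r=np.hypot(x,y);t=np.arctan2(r,z);k=f*t/(r+1e-9)
    else: k=f/z
    return np.array([c['cx']+k*x,c['cy']+k*y])
E
python3 - <<'E'
from h import *
c=env.read_camera('top');im=c['img'][:,:,::-1].copy()
np.save('top0.npy',c,allow_pickle=True)
cr=cv2.resize(im[205:335,92:252],None,fx=4.8,fy=4.5,interpolation=cv2.INTER_CUBIC)
cr=cv2.resize(im[210:332,95:250],None,fx=5,fy=4.9) if 0 else cv2.resize(im[212:332,95:250],None,fx=5,fy=5,interpolation=cv2.INTER_CUBIC)
cv2.imwrite('pics/tray.png',cr)
g=im.max(2)
# mat: dark region
m=np.zeros_like(g);m[200:315,365:525]=(g[200:315,365:525]<45)*255
r=cv2.minAreaRect(max(cv2.findContours(m,0,1)[0],key=cv2.contourArea));b=cv2.boxPoints(r)
P=np.array([at(c,u,v,.004) for u,v in b]);print('mat',r,P.round(4),P.mean(0).round(4))
for n,(u,v,z) in dict(beaker=(317,283,.05),tape=(324,187,.02),pad=(317,236,.006)).items(): print(n,at(c,u,v,z).round(4))
# pad ellipse by color
roi=im[205:265,285:350].astype(int);pm=((roi[:,:,2]<165)&(roi[:,:,0]<75)).astype('uint8')*255
E
```

```text
mat ((445.75897216796875, 257.40789794921875), (71.92719268798828, 130.22959899902344), 79.15969848632812) [[ 0.5343 -0.1514  0.004 ]
 [ 0.5848 -0.4348  0.004 ]
 [ 0.4289 -0.4601  0.004 ]
 [ 0.3791 -0.1782  0.004 ]] [ 0.4818 -0.3061  0.004 ]
beaker [ 0.4311 -0.0213  0.05  ]
tape [ 0.6383 -0.04    0.02  ]
pad [ 0.5322 -0.0235  0.006 ]
```

View pics/tray.png

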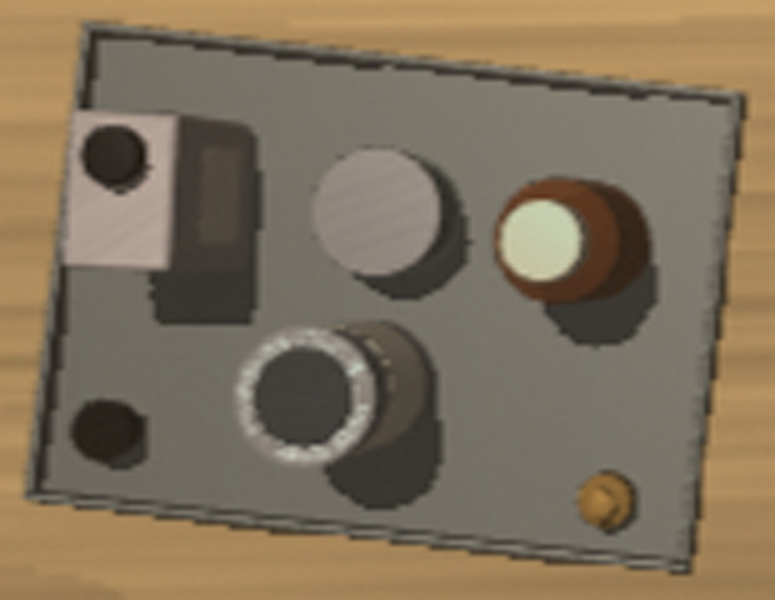

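The crop shows the tin top with corners (75,110)-(168,270), the jar lid centred at (377,211), the bottle cap at (541,240) and the can rim at (305,396).

```bash
python3 - <<'E'
from h import *
c=np.load('top0.npy',allow_pickle=True).item()
A=lambda x,y,z:at(c,(x+.5)/5-.5+95,(y+.5)/5-.5+212,z)
t=np.array([A(*p,.110) for p in[(75,110),(180,115),(168,270),(63,265)]]);
tc=A(113,154,.124)
print('tin',t.round(4).tolist(),t.mean(0).round(4),'cap',tc.round(4))
d=(t[0]+t[1]-t[2]-t[3]);print('tin x axis',np.degrees(np.arctan2(d[1],d[0])),np.linalg.norm(d)/2)
for n,p in dict(jar=(377,211,.052),bottle=(541,240,.126),can=(305,396,.12),bot88=(559,240,.094)).items():print(n,A(*p).round(4))
T=np.array([A(*p,.016) for p in[(88,25),(745,95),(690,572),(30,498)]]);print('tray',T.round(4).tolist(),T.mean(0).round(4))
d=T[0]+T[1]-T[2]-T[3];print('tray yaw',np.degrees(np.arctan2(d[1],d[0])))
s=env.get_state();from scipy.spatial.transform import Rotation as R
q=s['orientation'];print(R.from_quat([*q[1:],q[0]]).as_matrix().round(3))
w=env.read_camera('wrist');print(w['fov_y'],w['cx'],w['cy'],np.round(w['T'],3).tolist())
E
```

```text
tin [[0.5379, 0.3947, 0.11], [0.5354, 0.3526, 0.11], [0.4733, 0.3573, 0.11], [0.4758, 0.3993, 0.11]] [0.5056 0.376  0.11  ] cap [0.5196 0.3746 0.124 ]
tin x axis -4.313386045313453 0.062262794308513156
jar [0.4966 0.288  0.052 ]
bottle [0.4833 0.2049 0.126 ]
can [0.4228 0.2998 0.12  ]
bot88 [0.4833 0.2036 0.094 ]
tray [[0.5799, 0.4227, 0.016], [0.5456, 0.1365, 0.016], [0.3393, 0.1619, 0.016], [0.3749, 0.4473, 0.016]] [0.4599 0.2921 0.016 ]
tray yaw -6.9287129884019185
[[ 0.928  0.374 -0.   ]
 [ 0.374 -0.928  0.001]
 [ 0.    -0.001 -1.   ]]
65.70646984690485 315.65950966778007 237.61224431233936 [[0.374, 0.889, 0.264, 0.282], [-0.928, 0.359, 0.105, -0.506], [-0.002, -0.284, 0.959, 0.374], [0.0, 0.0, 0.0, 1.0]]
```

```bash
T=-7.16
python3 -m jog '[[-1,0,0,0,-7.16],[-1,0,0,0,-7.16],[-1,0,0,0,-7.16],[-1,0,0,0,-7.16],[-1,0,0,0,-7.16]]' 50
python3 -m jog '[[-1,0,0,0,-7.16],[-1,0,0,0,-7.16],[-1,0,0,0,-7.16],[-1,0,0,0,-7.16],[-1,0,0,0,-7.16]]' >/dev/null
python3 -m jog '[[-1,0,0,0,-7.16],[-1,0,0,0,-7.16],[-1,0,0,0,-7.16],[-1,0,0,0,-7.16],[-1,0,0,0,-7.16]]' >/dev/null
python3 -m jog '[[-1,0,0,0,-7.16],[-1,0,0,0,-7.16],[-1,0,0,0,-7.16],[-1,0,0,0,-7.16],[-1,0,0,0,-7.16]]' >/dev/null
python3 -m jog '[[-1,0,0,0,-7.16],[-1,0,0,0,-7.16],[-1,0,0,0,-0.55],[-1,-0.03,0,0,0],[-1,-0.03,0.02,0,0]]'
python3 -m jog '[[-1,-0.03,0.03,0,0],[-1,-0.03,0.03,0,0],[-1,-0.03,0.03,0,0],[-1,-0.03,0.03,0,0],[-1,-0.03,0.03,0,0]]'
```

```text
clock: 0.62
tcp_pos: [0.2147, -0.5333, 0.242]
orientation: [-0.0, 0.874, 0.485, 0.0]
wrist_force: [0.2, -0.2, -0.1]
finger_gap: 0.0854
grip_force: 0.0
clock: 2.28
tcp_pos: [0.2742, -0.5162, 0.2418]
orientation: [0.0, 0.004, 1.0, -0.001]
wrist_force: [-0.1, -0.2, 0.0]
finger_gap: 0.0853
grip_force: 0.0
clock: 2.7
tcp_pos: [0.4231, -0.3645, 0.2423]
orientation: [0.0, 0.002, 1.0, -0.0]
wrist_force: [-0.3, -0.4, 0.3]
finger_gap: 0.0857
grip_force: 0.0
```

```bash
python3 -m jog '[[-1,-0.012,0.04,0,0],[-1,-0.012,0.04,0,0],[-1,-0.012,0.04,0,0],[-1,-0.012,0.04,0,0],[-1,-0.0106,0.04,0,0]]' >/dev/null
python3 -m jog '[[-1,0,0.041,0,0],[-1,0,0.041,0,0],[-1,0,0.041,0,0],[-1,0,0.041,0,0],[-1,0,0.041,0,0]]' >/dev/null
python3 -m jog '[[-1,0,0.041,0,0],[-1,0,0.041,0,0],[-1,0,0.041,0,0],[-1,0,0.03,0,0],[-1,0,0.01,0,0]]'
python3 -m jog '[[-1,0,0,0,0],[-1,0,0,0,0]]'
python3 - <<'E'
from h import *
c=env.read_camera('wrist');np.save('w1.npy',c,allow_pickle=True);im=c['img'][:,:,::-1].copy()
for p in [(.4833,.2043,.126),(.5056,.376,.11),(.4228,.2998,.12),(.4966,.288,.052)]:
    u=proj(c,p,True);print(u.round(1));cv2.drawMarker(im,tuple(int(v) for v in u.round()),(0,0,255),0,9,1)
cv2.imwrite('pics/w1.png',im)
E
```

```text
clock: 3.95
tcp_pos: [0.48, 0.2054, 0.2421]
orientation: [0.0, -0.001, 1.0, 0.001]
wrist_force: [0.8, -0.8, 0.7]
finger_gap: 0.0851
grip_force: 0.0
clock: 4.12
tcp_pos: [0.4804, 0.2015, 0.242]
orientation: [-0.0, 0.0, 1.0, -0.0]
wrist_force: [0.1, -0.2, 1.0]
finger_gap: 0.0853
grip_force: 0.0
[319.6 239.3]
[522.3 259. ]
[453.9 155.3]
[410.  229.9]
```

View pics/w1.png

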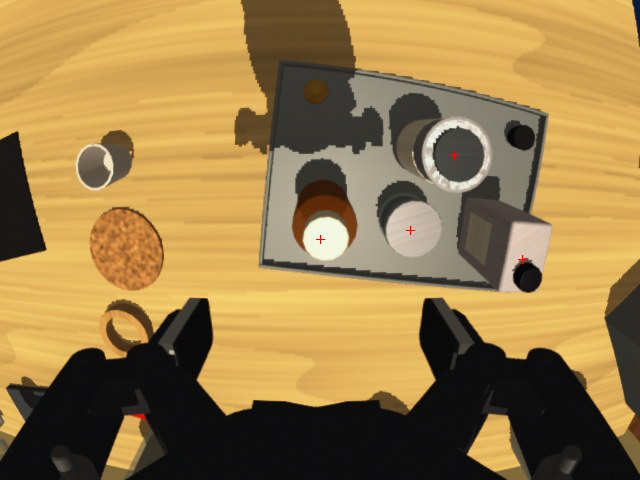

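The wrist view shows the bottle cap at (326,238), jar lid (413,229), can rim (457,154), and tin top around (527,248). All lie a few px to +y of the top-camera estimates.

```bash
python3 - <<'E'
from h import *
c=np.load('w1.npy',allow_pickle=True).item()
for n,p in dict(bottle=(326,238.5,.126),jar=(413,229,.052),can=(457.5,154.5,.12),tincap=(527.5,277,.124)).items(): print(n,at(c,*p,True).round(4))
t=np.array([at(c,*p,.11,True) for p in [(512,213),(551,225),(539,289),(497,289)]]);print(t.round(4).tolist(),t.mean(0))
s=env.get_state();print(s['tcp_pos'],s['joint_pos'])
E
```

```text
bottle [0.4827 0.2087 0.126 ]
jar [0.4957 0.2908 0.052 ]
can [0.4221 0.3026 0.12  ]
tincap [0.5164 0.3754 0.124 ]
[[0.4662, 0.359, 0.11], [0.4756, 0.4012, 0.11], [0.5346, 0.4009, 0.11], [0.5323, 0.3555, 0.11]] [0.50219113 0.37915948 0.11      ]
[0.48046181 0.20074952 0.24206419] [ 2.41915216e-01  2.08515038e-01 -9.34628157e-02  1.26946129e+00
 -6.80337892e-04  2.43418983e-01]
```

```bash
python3 -m jog '[[-1,-0.0026,0.0057,0.025,0],[-1,0,0,0.04,0],[-1,0,0,0.04,0],[-1,0,0,0.04,0],[-1,0,0,0.026,0]]' 50
python3 -m jog '[[-1,0,0,0,0],[-0.5,0,0,0,0],[0,0,0,0,0],[0.5,0,0,0,0],[1,0,0,0,0]]'
python3 -m jog '[[1,0,0,0,0],[1,0,0,0,0],[1,0,0,0,0],[1,0,0,0,0]]'
```

```text
clock: 4.58
tcp_pos: [0.4815, 0.2047, 0.068]
orientation: [-0.002, 0.002, 1.0, -0.001]
wrist_force: [0.5, 0.7, -0.5]
finger_gap: 0.085
grip_force: 0.0
clock: 5.0
tcp_pos: [0.4845, 0.207, 0.0729]
orientation: [0.001, 0.001, 1.0, 0.0]
wrist_force: [-0.1, -0.0, 3.1]
finger_gap: 0.0507
grip_force: 52.3
clock: 5.33
tcp_pos: [0.4844, 0.2071, 0.0728]
orientation: [0.002, 0.0, 1.0, -0.0]
wrist_force: [0.4, -1.5, 6.5]
finger_gap: 0.0506
grip_force: 52.5
```

```bash
python3 -m jog '[[1,0,0,-0.015,0],[1,0,0,-0.035,0],[1,0,0,-0.04,0],[1,0,0,-0.035,0],[1,0,0,-0.02,0]]'
python3 -m jog '[[1,0,-0.02,0,0],[1,0,-0.035,0,0],[1,0,-0.04,0,0],[1,0,-0.04,0,0],[1,0,-0.04,0,0]]' >/dev/null
python3 -m jog '[[1,0,-0.04,0,0],[1,0,-0.04,0,0],[1,0,-0.04,0,0],[1,0,-0.04,0,0],[1,0,-0.04,0,0]]' >/dev/null
python3 -m jog '[[1,-0.004,-0.04,0,0],[1,-0.005,-0.04,0,0],[1,-0.0046,-0.04,0,0],[1,0,-0.04,0,0],[1,0,-0.04,0,0]]'
python3 -m jog '[[1,0,-0.02,0,0],[1,0,-0.009,0,0],[1,0,0,0,0],[1,0,0,0,0]]'
```

```text
clock: 5.75
tcp_pos: [0.4842, 0.2077, 0.2206]
orientation: [0.002, -0.0, 1.0, 0.001]
wrist_force: [0.2, -1.1, -1.8]
finger_gap: 0.0503
grip_force: 53.0
clock: 7.0
tcp_pos: [0.4964, -0.3695, 0.216]
orientation: [-0.0, -0.0, 1.0, 0.0]
wrist_force: [0.4, 0.7, -1.9]
finger_gap: 0.0502
grip_force: 52.9
clock: 7.33
tcp_pos: [0.4965, -0.3959, 0.2158]
orientation: [-0.0, 0.0, 1.0, 0.001]
wrist_force: [-0.9, 0.2, -1.3]
finger_gap: 0.0505
grip_force: 53.0
```

```bash
python3 -m jog '[[1,0,0,0.03,0],[1,0,0,0.04,0],[1,0,0,0.04,0],[1,0,0,0.02,0],[1,0,0,0.007,0]]'
python3 -m jog '[[1,0,0,0,0],[1,0,0,0.001,0],[1,0,0,0.001,0],[1,0,0,0,0]]'
```

```text
clock: 7.75
tcp_pos: [0.4948, -0.3919, 0.0751]
orientation: [-0.003, -0.001, 1.0, 0.003]
wrist_force: [0.1, -0.2, -1.4]
finger_gap: 0.0501
grip_force: 52.9
clock: 8.08
tcp_pos: [0.498, -0.3976, 0.0797]
orientation: [0.001, -0.0, 1.0, -0.001]
wrist_force: [0.4, 0.3, -2.2]
finger_gap: 0.0503
grip_force: 53.0
```

```bash
python3 -m jog '[[1,0,0,0.003,0],[1,0,0,0.002,0],[1,0,0,0.001,0],[1,0,0,0,0]]'
python3 -m jog '[[1,0,0,0.001,0],[1,0,0,0.001,0],[1,0,0,0,0]]'
```

```text
clock: 8.42
tcp_pos: [0.4973, -0.3973, 0.0729]
orientation: [0.001, 0.0, 1.0, -0.001]
wrist_force: [-0.3, 0.8, 4.5]
finger_gap: 0.0507
grip_force: 53.6
clock: 8.67
tcp_pos: [0.4976, -0.3973, 0.0728]
orientation: [0.001, -0.0, 1.0, -0.001]
wrist_force: [-3.3, 4.4, 16.1]
finger_gap: 0.0501
grip_force: 54.6
```

```bash
python3 -m jog '[[1,0,0,-0.0015,0],[0,0,0,0,0],[-1,0,0,0,0],[-1,0,0,0,0],[-1,0,0,0,0]]'
python3 -m jog '[[-1,0,0,-0.02,0],[-1,0,0,-0.04,0],[-1,0,0,-0.04,0],[-1,0,0,-0.035,0],[-1,0,0,-0.015,0]]'
python3 -m jog '[[-1,0,0.02,0,0],[-1,0,0.035,0,0],[-1,0,0.041,0,0],[-1,0,0.041,0,0],[-1,0,0.041,0,0]]' >/dev/null
python3 -m jog '[[-1,0.015,0.041,0,0],[-1,0.015,0.041,0,0],[-1,0.015,0.041,0,0],[-1,0.015,0.041,0,0],[-1,0.015,0.041,0,0]]' >/dev/null
python3 -m jog '[[-1,0,0.041,0,0],[-1,0,0.041,0,0],[-1,0,0.041,0,0],[-1,0,0.041,0,0],[-1,0,0.041,0,0]]' > /dev/null
python3 -m jog '[[-1,0,0.041,0,0],[-1,0,0.041,0,0],[-1,0,0.02,0,0],[-1,0,0.008,0,0],[-1,0,0,0,0]]'
python3 -m jog '[[-1,0,0,0,0],[-1,0,0,0,0]]'
python3 - <<'E'
from h import *
c=env.read_camera('wrist');np.save('w2.npy',c,allow_pickle=True);cv2.imwrite('pics/w2.png',c['img'][:,:,::-1])
print(c['T'][:3,3],[proj(c,p,True).round(1) for p in [(.4225,.301,.12),(.504,.3775,.11),(.496,.2895,.052)]])
E
```

```text
clock: 9.08
tcp_pos: [0.4967, -0.3969, 0.0706]
orientation: [-0.0, 0.0, 1.0, -0.0]
wrist_force: [1.1, -0.7, -0.2]
finger_gap: 0.0837
grip_force: 0.0
clock: 9.5
tcp_pos: [0.4981, -0.3981, 0.2263]
orientation: [0.002, -0.0, 1.0, -0.003]
wrist_force: [0.4, -1.1, 0.3]
finger_gap: 0.0854
grip_force: 0.0
clock: 11.17
tcp_pos: [0.4249, 0.2933, 0.2202]
orientation: [-0.0, -0.002, 1.0, -0.0]
wrist_force: [0.4, -1.0, -0.0]
finger_gap: 0.0856
grip_force: 0.0
clock: 11.33
tcp_pos: [0.4251, 0.2906, 0.2206]
orientation: [-0.0, 0.001, 1.0, -0.0]
wrist_force: [-0.7, -0.3, -0.3]
finger_gap: 0.0856
grip_force: 0.0
[0.35348711 0.29088429 0.35250148] [array([331.5, 237.9]), array([426.9, 334.1]), array([314.5, 295.2])]
```

View pics/w2.png

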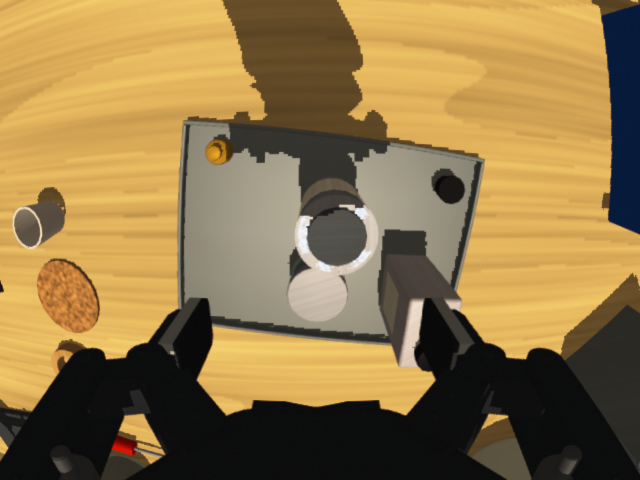

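The can rim is centred at (337,237), 5 px off the prediction, so I'll use y=0.302. The tray is otherwise undisturbed and the jar is at (317,294).

```bash
python3 -m jog '[[-1,0.0026,0.0114,0,0],[-1,0,0,0.03,0],[-1,0,0,0.04,0],[-1,0,0,0.04,0],[-1,0,0,0.028,0]]'
python3 -m jog '[[-1,0,0,0.009,0],[-1,0,0,0,0],[-1,0,0,0,0],[0,0,0,0,0],[1,0,0,0,0]]'
python3 -m jog '[[1,0,0,0,0],[1,0,0,0,0],[1,0,0,0,0],[1,0,0,0,0]]'
```

```text
clock: 11.8
tcp_pos: [0.4215, 0.3023, 0.0802]
orientation: [-0.001, 0.001, 1.0, -0.0]
wrist_force: [-0.1, -0.6, 0.2]
finger_gap: 0.0853
grip_force: 0.0
clock: 12.22
tcp_pos: [0.4243, 0.3041, 0.076]
orientation: [0.002, 0.0, 1.0, 0.001]
wrist_force: [0.2, -0.6, 0.5]
finger_gap: 0.0638
grip_force: 0.0
clock: 12.55
tcp_pos: [0.4241, 0.3041, 0.076]
orientation: [0.002, -0.0, 1.0, 0.001]
wrist_force: [0.1, 0.7, 5.0]
finger_gap: 0.0531
grip_force: 51.9
```

```bash
python3 -m jog '[[1,0,0,-0.015,0],[1,0,0,-0.035,0],[1,0,0,-0.04,0],[1,0,0,-0.035,0],[1,0,0,-0.02,0]]' > /dev/null
python3 -m jog '[[1,0,-0.02,0,0],[1,0,-0.035,0,0],[1,0,-0.04,0,0],[1,0,-0.04,0,0],[1,0,-0.04,0,0]]' >/dev/null
python3 -m jog '[[1,-0.015,-0.04,0,0],[1,-0.015,-0.04,0,0],[1,-0.015,-0.04,0,0],[1,-0.013,-0.04,0,0],[1,0,-0.04,0,0]]' >/dev/null
python3 -m jog '[[1,0,-0.04,0,0],[1,0,-0.04,0,0],[1,0,-0.04,0,0],[1,0,-0.04,0,0],[1,0,-0.04,0,0]]' >/dev/null
python3 -m jog '[[1,0,-0.025,0,0],[1,0,-0.01,0,0],[1,0,0,0,0],[1,0,0,0,0]]'
python3 -m jog '[[1,0,0,0.03,0],[1,0,0,0.04,0],[1,0,0,0.04,0],[1,0,0,0.02,0],[1,0,0,0.01,0]]' >/dev/null
python3 -m jog '[[1,0,0,0.001,0],[1,0,0,0,0],[1,0,0,0,0]]'
```

```text
clock: 14.55
tcp_pos: [0.4791, -0.3031, 0.2189]
orientation: [-0.0, 0.0, 1.0, 0.0]
wrist_force: [-0.9, 1.2, -1.2]
finger_gap: 0.0532
grip_force: 53.5
clock: 15.22
tcp_pos: [0.4804, -0.3031, 0.0793]
orientation: [0.001, -0.001, 1.0, -0.001]
wrist_force: [0.5, 0.1, -1.8]
finger_gap: 0.0532
grip_force: 53.5
```

```bash
python3 -m jog '[[1,0,0,0.001,0],[1,0,0,0.001,0],[1,0,0,0.001,0],[1,0,0,0,0]]'
python3 -m jog '[[1,0,0,0.001,0],[1,0,0,0,0]]'
```

```text
clock: 15.55
tcp_pos: [0.4797, -0.3037, 0.0755]
orientation: [0.001, -0.0, 1.0, -0.0]
wrist_force: [-1.3, 0.3, 2.2]
finger_gap: 0.0529
grip_force: 54.1
clock: 15.72
tcp_pos: [0.4797, -0.3037, 0.0755]
orientation: [0.001, 0.0, 1.0, -0.0]
wrist_force: [-3.5, 2.4, 9.2]
finger_gap: 0.0529
grip_force: 54.8
```

```bash
python3 -m jog '[[1,0,0,-0.0005,0],[0,0,0,0,0],[-1,0,0,0,0],[-1,0,0,0,0],[-1,0,0,0,0]]'
python3 -m jog '[[-1,0,0,-0.02,0],[-1,0,0,-0.04,0],[-1,0,0,-0.04,0],[-1,0,0,-0.035,0],[-1,0,0,-0.015,0]]'
python3 -m jog '[[-1,0,0.02,0,0],[-1,0,0.035,0,0],[-1,0,0.04,0,0],[-1,0,0.04,0,0],[-1,0,0.04,0,0]]' >/dev/null
python3 -m jog '[[-1,-0.008,0.04,0,0],[-1,-0.008,0.04,0,0],[-1,-0.008,0.04,0,0],[-1,0,0.04,0,0],[-1,0,0.04,0,0]]' >/dev/null
python3 -m jog '[[-1,0,0.04,0,0],[-1,0,0.04,0,0],[-1,0,0.04,0,0],[-1,0,0.04,0,0],[-1,0,0.04,0,0]]' > /dev/null
python3 -m jog '[[-1,0,0.04,0,0],[-1,0,0.04,0,0],[-1,0,0.018,0,0],[-1,0,0.008,0,0],[-1,0,0,0,4.5]]'
python3 -m jog '[[-1,0,0,0,0],[-1,0,0,0,0]]'
python3 - <<'E'
from h import *
c=env.read_camera('wrist');np.save('w3.npy',c,allow_pickle=True);cv2.imwrite('pics/w3.png',c['img'][:,:,::-1])
print([proj(c,p,True).round(1) for p in [(.504,.3775,.11),(.496,.2895,.052)]])
E
```

```text
clock: 16.13
tcp_pos: [0.4793, -0.3035, 0.0741]
orientation: [-0.0, 0.0, 1.0, -0.0]
wrist_force: [-0.5, 1.1, -0.4]
finger_gap: 0.0852
grip_force: 0.0
clock: 16.55
tcp_pos: [0.4808, -0.3047, 0.2295]
orientation: [0.003, 0.0, 1.0, -0.002]
wrist_force: [1.0, -0.1, 0.9]
finger_gap: 0.0853
grip_force: 0.0
clock: 18.22
tcp_pos: [0.5028, 0.3794, 0.2233]
orientation: [-0.0, 0.038, 0.999, -0.0]
wrist_force: [0.2, 0.5, -0.1]
finger_gap: 0.0854
grip_force: 0.0
clock: 18.38
tcp_pos: [0.5033, 0.3769, 0.2239]
orientation: [-0.0, 0.039, 0.999, -0.0]
wrist_force: [-0.5, 0.4, -0.4]
finger_gap: 0.0854
grip_force: 0.0
[array([316.5, 236.9]), array([213.8, 216.5])]
```

View pics/w3.png

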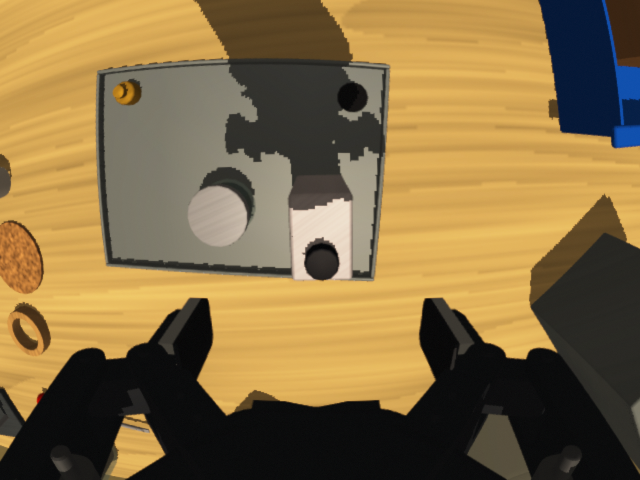

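The tin is square to the jaws, with its top spanning (290–352, 204–280). That is about 2 mm to +y, so I'll nudge and grasp.

```bash
python3 -m jog '[[-1,-0.001,0.0018,0,0],[-1,0,0,0.03,0],[-1,0,0,0.04,0],[-1,0,0,0.04,0],[-1,0,0,0.028,0]]'
python3 -m jog '[[-1,0,0,0.012,0],[-1,0,0,0,0],[-1,0,0,0,0],[0,0,0,0,0],[1,0,0,0,0]]'
python3 -m jog '[[1,0,0,0,0],[1,0,0,0,0],[1,0,0,0,0],[1,0,0,0,0],[1,0,0,0,0]]'
```

```text
clock: 18.85
tcp_pos: [0.5036, 0.3778, 0.0834]
orientation: [-0.001, 0.039, 0.999, -0.001]
wrist_force: [-0.7, -0.9, -0.4]
finger_gap: 0.0855
grip_force: 0.0
clock: 19.27
tcp_pos: [0.5059, 0.3799, 0.0764]
orientation: [0.002, 0.039, 0.999, 0.001]
wrist_force: [0.3, 0.4, -0.4]
finger_gap: 0.0642
grip_force: 0.0
clock: 19.68
tcp_pos: [0.5056, 0.3801, 0.0761]
orientation: [0.002, 0.039, 0.999, 0.001]
wrist_force: [1.1, 0.3, 6.5]
finger_gap: 0.0438
grip_force: 51.2
```

```bash
python3 -m jog '[[1,0,0,-0.015,0],[1,0,0,-0.035,0],[1,0,0,-0.04,0],[1,0,0,-0.035,0],[1,0,0,-0.02,-4.5]]' > /dev/null
python3 -m jog '[[1,0,-0.02,0,0],[1,0,-0.035,0,0],[1,0,-0.04,0,0],[1,0,-0.04,0,0],[1,0,-0.04,0,0]]' >/dev/null
python3 -m jog '[[1,0.01,-0.04,0,0],[1,0.01,-0.04,0,0],[1,0.01,-0.04,0,0],[1,0.0106,-0.04,0,0],[1,0,-0.04,0,0]]' >/dev/null
python3 -m jog '[[1,0,-0.04,0,0],[1,0,-0.04,0,0],[1,0,-0.04,0,0],[1,0,-0.04,0,0],[1,0,-0.04,0,0]]' >/dev/null
python3 -m jog '[[1,0,-0.012,0,0],[1,0,-0.006,0,0],[1,0,0,0,0],[1,0,0,0,0]]'
python3 -m jog '[[1,0,0,0.03,0],[1,0,0,0.04,0],[1,0,0,0.04,0],[1,0,0,0.02,0],[1,0,0,0.01,0]]' >/dev/null
python3 -m jog '[[1,0,0,0.001,0],[1,0,0,0,0],[1,0,0,0,0]]'
python3 -m jog '[[1,0,0,0.001,0],[1,0,0,0.001,0],[1,0,0,0,0]]'
```

```text
clock: 21.68
tcp_pos: [0.4635, -0.2126, 0.219]
orientation: [-0.0, -0.0, 1.0, 0.001]
wrist_force: [0.0, 0.1, -1.5]
finger_gap: 0.0434
grip_force: 51.5
clock: 22.35
tcp_pos: [0.465, -0.2134, 0.0796]
orientation: [0.001, -0.001, 1.0, -0.001]
wrist_force: [0.8, -0.2, -1.9]
finger_gap: 0.0439
grip_force: 51.0
clock: 22.6
tcp_pos: [0.4643, -0.2139, 0.0769]
orientation: [0.001, -0.0, 1.0, -0.0]
wrist_force: [-0.6, -0.1, -1.6]
finger_gap: 0.044
grip_force: 51.0
```

```bash
python3 -m jog '[[1,0,0,0.001,0],[1,0,0,0.0005,0],[1,0,0,0,0],[1,0,0,0,0]]'
python3 -m jog '[[0,0,0,0,0],[-1,0,0,0,0],[-1,0,0,0,0],[-1,0,0,0,0]]'
python3 -m jog '[[-1,0,0,-0.02,0],[-1,0,0,-0.04,0],[-1,0,0,-0.04,0],[-1,0,0,-0.035,0],[-1,0,0,-0.015,0]]' >/dev/null
python3 -m jog '[[-1,0,0.02,0,0],[-1,0,0.035,0,0],[-1,0,0.041,0,0],[-1,0,0.041,0,0],[-1,0,0.041,0,0]]' >/dev/null
python3 -m jog '[[-1,-0.01,0.041,0,0],[-1,-0.011,0.041,0,0],[-1,-0.011,0.041,0,0],[-1,0,0.041,0,0],[-1,0,0.041,0,0]]' >/dev/null
python3 -m jog '[[-1,0,0.041,0,0],[-1,0,0.041,0,0],[-1,0,0.028,0,0],[-1,0,0.012,0,0],[-1,0,0,0,0]]'
python3 -m jog '[[-1,0,0,0,0],[-1,0,0,0,0]]'
python3 - <<'E'
from h import *
c=env.read_camera('wrist');np.save('w4.npy',c,allow_pickle=True);a=c['img'][:,:,::-1]
t=env.read_camera('top')['img'][:,:,::-1]
cv2.imwrite('pics/w4.png',cv2.resize(np.vstack([a[120:330],t[160:370]]),None,fx=1.25,fy=1.25))
print([proj(c,p,True).round(1) for p in [(.496,.2905,.052)]])
E
```

```text
clock: 22.93
tcp_pos: [0.4644, -0.214, 0.0757]
orientation: [0.001, 0.0, 1.0, -0.0]
wrist_force: [-1.1, 2.0, 5.9]
finger_gap: 0.0437
grip_force: 51.7
clock: 23.27
tcp_pos: [0.4639, -0.2138, 0.0747]
orientation: [0.0, 0.0, 1.0, -0.0]
wrist_force: [-0.4, 0.5, 0.1]
finger_gap: 0.0777
grip_force: 0.0
clock: 24.93
tcp_pos: [0.4949, 0.2918, 0.2241]
orientation: [-0.0, -0.002, 1.0, -0.0]
wrist_force: [-0.3, -0.7, -0.4]
finger_gap: 0.0854
grip_force: 0.0
clock: 25.1
tcp_pos: [0.4953, 0.2882, 0.2245]
orientation: [-0.0, 0.0, 1.0, -0.0]
wrist_force: [-0.0, -0.1, -0.1]
finger_gap: 0.0855
grip_force: 0.0
[array([318.5, 217.4])]
```

View pics/w4.png

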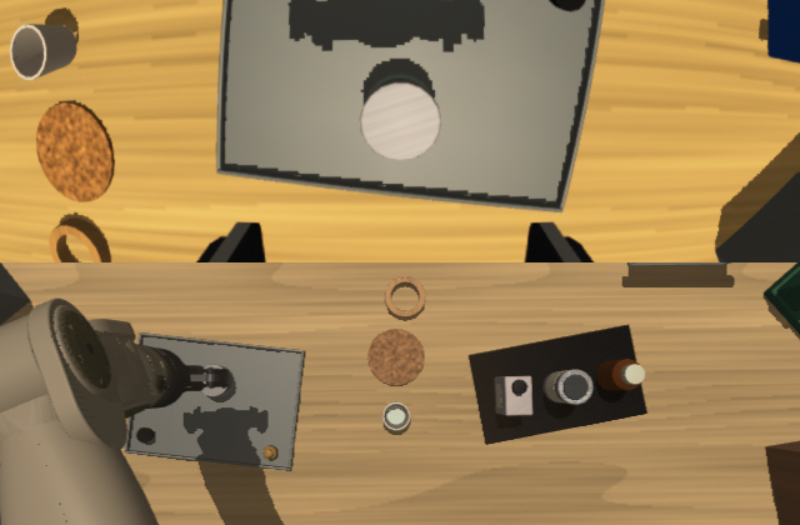

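All three stand on the mat. The jar lid is at about (320,216) in the full wrist frame, 1–2 px from the prediction.

```bash
python3 -m jog '[[-1,-0.001,0.003,0.03,0],[-1,0,0,0.04,0],[-1,0,0,0.04,0],[-1,0,0,0.04,0],[-1,0,0,0.028,0]]' 40
python3 -m jog '[[-1,0,0,0.012,0],[-1,0,0,0.003,0],[-1,0,0,0,0],[-1,0,0,0,0]]'
python3 -m jog '[[0,0,0,0,0],[1,0,0,0,0],[1,0,0,0,0],[1,0,0,0,0],[1,0,0,0,0]]'
```

```text
clock: 25.62
tcp_pos: [0.4951, 0.2901, 0.0438]
orientation: [-0.001, 0.001, 1.0, -0.001]
wrist_force: [-0.7, 0.1, 0.2]
finger_gap: 0.0857
grip_force: 0.0
clock: 25.95
tcp_pos: [0.4975, 0.2919, 0.033]
orientation: [0.001, 0.001, 1.0, 0.0]
wrist_force: [0.3, 0.7, -1.0]
finger_gap: 0.0853
grip_force: 0.0
clock: 26.37
tcp_pos: [0.4975, 0.2926, 0.0336]
orientation: [0.001, 0.0, 1.0, 0.0]
wrist_force: [-1.6, -1.2, 5.8]
finger_gap: 0.0536
grip_force: 41.2
```

```bash
python3 -m jog '[[1,0,0,-0.015,0],[1,0,0,-0.03,0],[1,0,0,-0.03,0],[1,0,0,-0.015,0],[1,0,0,0,0]]'
python3 - <<'E'
from h import *
def seg(c,box,fish):
    x0,y0,x1,y1=box;im=c['img'];h=cv2.cvtColor(im,cv2.COLOR_RGB2LAB)[y0:y1,x0:x1].astype(int)
    m=(h[:,:,1]-h[:,:,2]*0)  # a channel
    g=cv2.GaussianBlur(h.astype('uint8'),(7,7),0)
    L=g[:,:,0];t,mk=cv2.threshold(L,0,255,cv2.THRESH_BINARY_INV+cv2.THRESH_OTSU)
    k=max(cv2.findContours(mk,0,1)[0],key=cv2.contourArea);hull=cv2.convexHull(k)
    e=cv2.fitEllipse(hull);u=(e[0][0]+x0,e[0][1]+y0);return u,e[1],at(c,*u,.006,fish).round(4)
print(seg(np.load('top0.npy',allow_pickle=True).item(),(285,206,350,266),False))
print(seg(np.load('w1.npy',allow_pickle=True).item(),(78,200,175,296),True))
print(seg(np.load('w2.npy',allow_pickle=True).item(),(28,252,110,337),True))
E
```

```text
clock: 26.78
tcp_pos: [0.499, 0.2936, 0.1266]
orientation: [0.004, -0.0, 1.0, 0.002]
wrist_force: [0.1, 0.8, -2.0]
finger_gap: 0.0535
grip_force: 42.6
((316.3972396850586, 236.16876602172852), (45.63624572753906, 46.63066864013672), array([ 0.5318, -0.0222,  0.006 ]))
((126.89605331420898, 247.58775329589844), (72.06959533691406, 87.18791961669922), array([ 0.5295, -0.0142,  0.006 ]))
((68.37710189819336, 294.5235481262207), (55.911109924316406, 81.26013946533203), array([ 0.5285, -0.0125,  0.006 ]))
```

```bash
python3 -m jog '[[1,0,-0.02,-0.02,0],[1,0,-0.035,-0.01,0],[1,-0.01,-0.04,0,0],[1,-0.012,-0.04,0,0],[1,-0.011,-0.04,0,0]]' >/dev/null
python3 -m jog '[[1,0,-0.025,0,0],[1,0,-0.0126,0,0],[1,0,0,0,0],[1,0,0,0,0]]'
python3 - <<'E'
from h import *
c=env.read_camera('wrist');np.save('w5.npy',c,allow_pickle=True);im=c['img'][:,:,::-1].copy()
cv2.imwrite('pics/w5.png',im);print(proj(c,(.531,-.02,.006),True))
E
```

```text
clock: 27.53
tcp_pos: [0.5287, 0.0797, 0.1511]
orientation: [-0.001, 0.001, 1.0, 0.0]
wrist_force: [-0.9, 1.0, -2.1]
finger_gap: 0.0537
grip_force: 42.9
[190.97790037 228.25608223]
```

View pics/w5.png

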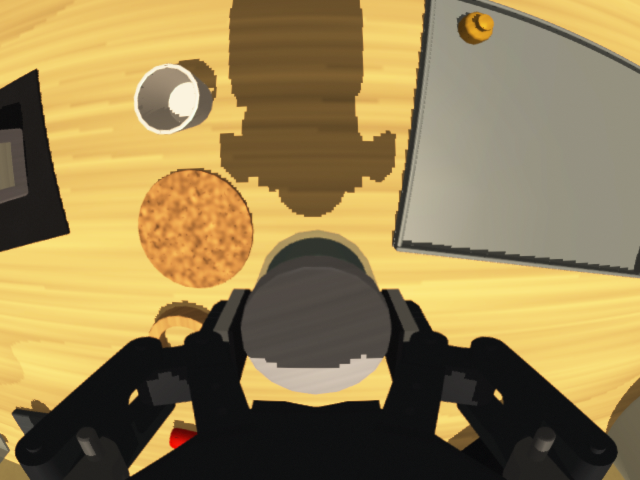

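The pad is centred at about (195.5,228), roughly 3 mm to +y of the top-camera estimate. I'll use the mean, (0.530, -0.019).

```bash
python3 -m jog '[[1,-0.0025,-0.02,0,0],[1,0,-0.035,0,0],[1,0,-0.03,0,0],[1,0,-0.0135,0,0],[1,0,0,0,0]]' >/dev/null
python3 -m jog '[[1,0,0,0.025,0],[1,0,0,0.035,0],[1,0,0,0.03,0],[1,0,0,0.015,0],[1,0,0,0.004,0]]'
python3 -m jog '[[1,0,0,0,0],[1,0,0,0,0],[1,0,0,0,0]]'
```

```text
clock: 28.42
tcp_pos: [0.529, -0.016, 0.0394]
orientation: [-0.003, -0.001, 1.0, 0.001]
wrist_force: [-0.4, 0.4, -1.1]
finger_gap: 0.0538
grip_force: 43.0
clock: 28.67
tcp_pos: [0.5333, -0.0182, 0.0443]
orientation: [0.001, -0.001, 1.0, -0.0]
wrist_force: [0.4, 0.0, -2.0]
finger_gap: 0.0533
grip_force: 43.0
```

```bash
python3 -m jog '[[1,0.0015,0,0.003,0],[1,0,0,0.003,0],[1,0,0,0.001,0],[1,0,0,0,0],[1,0,0,0,0]]'
python3 -m jog '[[1,0,0,0.001,0],[1,0,0,0.0005,0],[1,0,0,0,0]]'
```

```text
clock: 29.08
tcp_pos: [0.5303, -0.0188, 0.0359]
orientation: [0.0, 0.0, 1.0, -0.0]
wrist_force: [0.2, -0.1, -1.3]
finger_gap: 0.0538
grip_force: 43.0
clock: 29.33
tcp_pos: [0.5304, -0.0189, 0.0356]
orientation: [0.0, 0.0, 1.0, -0.0]
wrist_force: [-3.2, 0.6, 9.9]
finger_gap: 0.0537
grip_force: 43.9
```

```bash
python3 -m jog '[[1,0,0,-0.0005,0],[0,0,0,0,0],[-1,0,0,0,0],[-1,0,0,0,0],[-1,0,0,0,0]]' 50
python3 -m jog '[[-1,0,0,-0.02,0],[-1,0,0,-0.04,0],[-1,0,0,-0.04,0],[-1,0,0,-0.04,0],[-1,0,0,-0.03,0]]' > /dev/null
python3 -m jog '[[-1,0.012,-0.02,-0.018,0],[-1,0.018,-0.035,0,0],[-1,0.018,-0.04,0,0],[-1,0.012,-0.04,0,0],[-1,0.006,-0.035,0,0]]' >/dev/null
python3 -m jog '[[-1,0,-0.02,0,0],[-1,0,-0.005,0,0],[-1,0,0,0,0],[-1,0,0,0,0]]'
python3 - <<'E'
from h import *
t=env.read_camera('top');np.save('top1.npy',t,allow_pickle=True)
c=env.read_camera('wrist');np.save('w6.npy',c,allow_pickle=True)
a=cv2.resize(t['img'][160:310,220:520,::-1],None,fx=2,fy=2,interpolation=cv2.INTER_CUBIC)
cv2.imwrite('pics/w6.png',np.hstack([np.vstack([a,np.zeros((60,600,3),'uint8')]),c['img'][60:420,440:640,::-1]]))
print(c['T'][:3,3])
E
```

```text
clock: 29.75
tcp_pos: [0.5306, -0.0188, 0.0347]
orientation: [0.0, 0.0, 1.0, -0.0]
wrist_force: [0.5, -0.4, -0.6]
finger_gap: 0.0847
grip_force: 0.0
clock: 30.92
tcp_pos: [0.4651, -0.2112, 0.2225]
orientation: [-0.0, 0.0, 1.0, 0.0]
wrist_force: [0.0, -0.2, -0.4]
finger_gap: 0.0852
grip_force: 0.0
[ 0.39357291 -0.21074174  0.35448158]
```

View pics/w6.png

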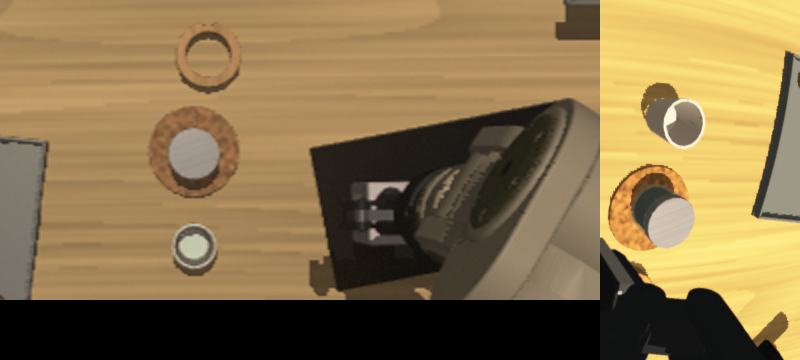

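The jar stands on the pad, its lid at (194,154) against the pad centre at (194,152) in the crop, within about 3 mm. Tape and beaker are unmoved, and the tin goes back next.

```bash
python3 -m jog '[[-1,0.0008,-0.0028,0.02,0],[-1,0,0,0.035,0],[-1,0,0,0.04,0],[-1,0,0,0.035,0],[-1,0,0,0.015,0]]' 50 >/dev/null
python3 -m jog '[[-1,0,0,0.001,0],[-1,0,0,0,0],[-1,0,0,0,0],[0,0,0,0,0],[1,0,0,0,0]]'
python3 -m jog '[[1,0,0,0,0],[1,0,0,0,0],[1,0,0,0,0],[1,0,0,0,0],[1,0,0,0,0]]'
```

```text
clock: 31.85
tcp_pos: [0.4658, -0.215, 0.0786]
orientation: [0.001, -0.0, 1.0, -0.001]
wrist_force: [-0.2, 0.4, -0.7]
finger_gap: 0.064
grip_force: 0.0
clock: 32.27
tcp_pos: [0.4652, -0.2148, 0.078]
orientation: [0.001, -0.0, 1.0, -0.0]
wrist_force: [-0.7, 1.6, 6.0]
finger_gap: 0.0434
grip_force: 50.9
```

```bash
python3 -m jog '[[1,0,0,-0.015,0],[1,0,0,-0.035,0],[1,0,0,-0.04,0],[1,0,0,-0.035,0],[1,0,0,-0.02,0]]' > /dev/null
python3 -m jog '[[1,0,0.02,0,0],[1,0,0.035,0,0],[1,0,0.04,0,0],[1,0,0.04,0,0],[1,0,0.04,0,0]]' >/dev/null
python3 -m jog '[[1,-0.01,0.04,0,0],[1,-0.01,0.04,0,0],[1,-0.01,0.04,0,0],[1,-0.0112,0.04,0,0],[1,0,0.04,0,0]]' >/dev/null
python3 -m jog '[[1,0,0.04,0,0],[1,0,0.04,0,0],[1,0,0.04,0,0],[1,0,0.04,0,0],[1,0,0.04,0,0]]' >/dev/null
python3 -m jog '[[1,0,0.014,0,0],[1,0,0.006,0,0],[1,0,0,0,4.5],[1,0,0,0,0],[1,0,0,0,0]]'
python3 -m jog '[[1,0,0,0.03,0],[1,0,0,0.04,0],[1,0,0,0.035,0],[1,0,0,0.02,0],[1,0,0,0.01,0]]' >/dev/null
python3 -m jog '[[1,0,0,0,0],[1,0,0,0,0],[1,0,0,0,0]]'
```

```text
clock: 34.35
tcp_pos: [0.5056, 0.3796, 0.2214]
orientation: [-0.0, 0.039, 0.999, -0.001]
wrist_force: [0.6, -0.8, -2.6]
finger_gap: 0.0433
grip_force: 51.9
clock: 35.02
tcp_pos: [0.5072, 0.3809, 0.089]
orientation: [0.002, 0.039, 0.999, 0.001]
wrist_force: [0.9, 0.1, -2.1]
finger_gap: 0.0433
grip_force: 51.8
```

```bash
python3 -m jog '[[1,0,0,0.004,0],[1,0,0,0.003,0],[1,0,0,0.0015,0],[1,0,0,0,0],[1,0,0,0,0]]'
python3 -m jog '[[1,0,0,0.001,0],[1,0,0,0.0005,0],[1,0,0,0,0]]'
```

```text
clock: 35.43
tcp_pos: [0.5056, 0.3806, 0.0783]
orientation: [0.0, 0.039, 0.999, -0.0]
wrist_force: [-0.0, -0.4, -1.6]
finger_gap: 0.0432
grip_force: 51.8
clock: 35.68
tcp_pos: [0.5057, 0.3807, 0.0781]
orientation: [0.0, 0.039, 0.999, 0.0]
wrist_force: [-3.2, -0.6, 5.0]
finger_gap: 0.0435
grip_force: 52.3
```

```bash
python3 -m jog '[[0,0,0,0,0],[-1,0,0,0,0],[-1,0,0,0,0],[-1,0,0,0,0],[-1,0,0,0,0]]'
python3 -m jog '[[-1,0,0,-0.02,0],[-1,0,0,-0.04,0],[-1,0,0,-0.04,0],[-1,0,0,-0.033,0],[-1,0,0,-0.015,-4.5]]' >/dev/null
python3 -m jog '[[-1,0,-0.02,0,0],[-1,0,-0.035,0,0],[-1,0,-0.04,0,0],[-1,0,-0.04,0,0],[-1,0,-0.04,0,0]]' >/dev/null
python3 -m jog '[[-1,0.009,-0.04,0,0],[-1,0.009,-0.04,0,0],[-1,0.008,-0.04,0,0],[-1,0,-0.04,0,0],[-1,0,-0.04,0,0]]' >/dev/null
python3 -m jog '[[-1,0,-0.04,0,0],[-1,0,-0.04,0,0],[-1,0,-0.04,0,0],[-1,0,-0.04,0,0],[-1,0,-0.04,0,0]]' > /dev/null
python3 -m jog '[[-1,0,-0.04,0,0],[-1,0,-0.04,0,0],[-1,0,-0.02,0,0],[-1,0,-0.0094,0,0],[-1,0,0,0,0]]'
python3 -m jog '[[-1,0,0,0,0],[-1,0,0,0,0]]'
```

```text
clock: 36.1
tcp_pos: [0.5058, 0.3806, 0.0767]
orientation: [0.0, 0.039, 0.999, 0.0]
wrist_force: [0.1, -0.5, 0.4]
finger_gap: 0.0853
grip_force: 0.0
clock: 38.18
tcp_pos: [0.4794, -0.3059, 0.2243]
orientation: [-0.0, 0.001, 1.0, -0.0]
wrist_force: [0.2, 0.7, 0.2]
finger_gap: 0.0849
grip_force: 0.0
clock: 38.35
tcp_pos: [0.4796, -0.3023, 0.2248]
orientation: [-0.0, -0.001, 1.0, 0.0]
wrist_force: [-0.3, 0.4, -0.1]
finger_gap: 0.0857
grip_force: 0.0
```

```bash
python3 -m jog '[[-1,0,-0.001,0.02,0],[-1,0,0,0.035,0],[-1,0,0,0.04,0],[-1,0,0,0.035,0],[-1,0,0,0.016,0]]' 50 >/dev/null
python3 -m jog '[[-1,0,0,0.004,0],[-1,0,0,0,0],[-1,0,0,0,0],[0,0,0,0,0],[1,0,0,0,0]]'
python3 -m jog '[[1,0,0,0,0],[1,0,0,0,0],[1,0,0,0,0],[1,0,0,0,0]]'
```

```text
clock: 39.18
tcp_pos: [0.4809, -0.3055, 0.0769]
orientation: [0.001, -0.0, 1.0, -0.001]
wrist_force: [-0.4, 0.4, -0.2]
finger_gap: 0.064
grip_force: 0.0
clock: 39.52
tcp_pos: [0.4807, -0.3052, 0.0767]
orientation: [0.001, -0.0, 1.0, -0.001]
wrist_force: [0.0, 2.3, 6.2]
finger_gap: 0.0532
grip_force: 51.1
```

```bash
python3 -m jog '[[1,0,0,-0.015,0],[1,0,0,-0.035,0],[1,0,0,-0.04,0],[1,0,0,-0.035,0],[1,0,0,-0.02,0]]' > /dev/null
python3 -m jog '[[1,0,0.02,0,0],[1,0,0.035,0,0],[1,0,0.04,0,0],[1,0,0.04,0,0],[1,0,0.04,0,0]]' >/dev/null
python3 -m jog '[[1,0.014,0.04,0,0],[1,0.014,0.04,0,0],[1,0.014,0.04,0,0],[1,0.0136,0.04,0,0],[1,0,0.04,0,0]]' >/dev/null
python3 -m jog '[[1,0,0.04,0,0],[1,0,0.04,0,0],[1,0,0.04,0,0],[1,0,0.04,0,0],[1,0,0.04,0,0]]' >/dev/null
python3 -m jog '[[1,0,0.024,0,0],[1,0,0.0105,0,0],[1,0,0,0,0],[1,0,0,0,0]]'
python3 -m jog '[[1,0,0,0.03,0],[1,0,0,0.04,0],[1,0,0,0.035,0],[1,0,0,0.02,0],[1,0,0,0.01,0]]' >/dev/null
python3 -m jog '[[1,0,0,0,0],[1,0,0,0,0],[1,0,0,0,0]]'
```

```text
clock: 41.52
tcp_pos: [0.4246, 0.3018, 0.2197]
orientation: [-0.0, -0.0, 1.0, -0.001]
wrist_force: [0.3, -0.8, -3.1]
finger_gap: 0.0524
grip_force: 53.1
clock: 42.18
tcp_pos: [0.4265, 0.3022, 0.0866]
orientation: [0.001, 0.0, 1.0, 0.001]
wrist_force: [-0.3, -0.5, -0.8]
finger_gap: 0.0532
grip_force: 53.2
```

Target (0.425, 0.304, 0.077): the can is 1.4 mm over in x and 1.9 mm short in y.

```bash
python3 -m jog '[[1,0.0007,0.0018,0.004,0],[1,0,0,0.002,0],[1,0,0,0.001,0],[1,0,0,0,0],[1,0,0,0,0]]'
python3 -m jog '[[1,0,0,0.001,0],[1,0,0,0.001,0],[1,0,0,0,0]]'
```

```text
clock: 42.6
tcp_pos: [0.4242, 0.304, 0.0779]
orientation: [0.0, -0.0, 1.0, -0.0]
wrist_force: [-0.2, 1.0, -1.6]
finger_gap: 0.0533
grip_force: 53.2
clock: 42.85
tcp_pos: [0.4246, 0.3041, 0.0767]
orientation: [0.001, -0.0, 1.0, 0.0]
wrist_force: [-1.2, 0.7, 5.1]
finger_gap: 0.0531
grip_force: 53.3
```

```bash
python3 -m jog '[[0,0,0,0,0],[-1,0,0,0,0],[-1,0,0,0,0],[-1,0,0,0,0],[-1,0,0,0,0]]'
python3 -m jog '[[-1,0,0,-0.02,0],[-1,0,0,-0.04,0],[-1,0,0,-0.04,0],[-1,0,0,-0.033,0],[-1,0,0,-0.015,0]]' >/dev/null
python3 -m jog '[[-1,0,-0.02,0,0],[-1,0,-0.035,0,0],[-1,0,-0.041,0,0],[-1,0,-0.041,0,0],[-1,0,-0.041,0,0]]' >/dev/null
python3 -m jog '[[-1,-0.015,-0.041,0,0],[-1,-0.015,-0.041,0,0],[-1,-0.015,-0.041,0,0],[-1,-0.015,-0.041,0,0],[-1,-0.013,-0.041,0,0]]' >/dev/null
python3 -m jog '[[-1,0,-0.041,0,0],[-1,0,-0.041,0,0],[-1,0,-0.041,0,0],[-1,0,-0.041,0,0],[-1,0,-0.041,0,0]]' > /dev/null
python3 -m jog '[[-1,0,-0.041,0,0],[-1,0,-0.041,0,0],[-1,0,-0.022,0,0],[-1,0,-0.0094,0,0],[-1,0,0,0,0]]'
python3 -m jog '[[-1,0,0,0,0],[-1,0,0,0,0]]'
```

```text
clock: 43.27
tcp_pos: [0.4243, 0.3039, 0.0757]
orientation: [0.0, -0.0, 1.0, -0.0]
wrist_force: [0.5, -0.2, 0.3]
finger_gap: 0.0852
grip_force: 0.0
clock: 45.35
tcp_pos: [0.4936, -0.3909, 0.2229]
orientation: [-0.0, 0.001, 1.0, 0.0]
wrist_force: [-0.2, -0.1, 0.3]
finger_gap: 0.0855
grip_force: 0.0
clock: 45.52
tcp_pos: [0.4942, -0.3871, 0.2238]
orientation: [-0.0, -0.001, 1.0, 0.0]
wrist_force: [-0.5, 0.1, 0.1]
finger_gap: 0.0853
grip_force: 0.0
```

```bash
python3 -m jog '[[-1,-0.0022,-0.009,0.02,0],[-1,0,0,0.035,0],[-1,0,0,0.04,0],[-1,0,0,0.035,0],[-1,0,0,0.016,0]]' 50 >/dev/null
python3 -m jog '[[-1,0,0,0.005,0],[-1,0,0,0,0],[-1,0,0,0,0],[0,0,0,0,0],[1,0,0,0,0]]'
python3 -m jog '[[1,0,0,0,0],[1,0,0,0,0],[1,0,0,0,0],[1,0,0,0,0]]'
```

```text
clock: 46.35
tcp_pos: [0.4976, -0.3985, 0.0752]
orientation: [0.001, -0.0, 1.0, -0.001]
wrist_force: [-0.3, 0.2, -0.3]
finger_gap: 0.064
grip_force: 0.0
clock: 46.68
tcp_pos: [0.4973, -0.3982, 0.075]
orientation: [0.001, -0.0, 1.0, -0.001]
wrist_force: [-0.9, 2.1, 6.1]
finger_gap: 0.0502
grip_force: 51.4
```

```bash
python3 -m jog '[[1,0,0,-0.015,0],[1,0,0,-0.035,0],[1,0,0,-0.04,0],[1,0,0,-0.035,0],[1,0,0,-0.02,0]]' > /dev/null
python3 -m jog '[[1,0,0.02,0,0],[1,0,0.035,0,0],[1,0,0.04,0,0],[1,0,0.04,0,0],[1,0,0.04,0,0]]' >/dev/null
python3 -m jog '[[1,0.005,0.04,0,0],[1,0.005,0.04,0,0],[1,0.0032,0.04,0,0],[1,0,0.04,0,0],[1,0,0.04,0,0]]' >/dev/null
python3 -m jog '[[1,0,0.04,0,0],[1,0,0.04,0,0],[1,0,0.04,0,0],[1,0,0.04,0,0],[1,0,0.04,0,0]]' >/dev/null
python3 -m jog '[[1,0,0.022,0,0],[1,0,0.0083,0,0],[1,0,0,0,0],[1,0,0,0,0]]'
python3 -m jog '[[1,0,0,0.03,0],[1,0,0,0.04,0],[1,0,0,0.035,0],[1,0,0,0.02,0],[1,0,0,0.01,0]]' >/dev/null
python3 -m jog '[[1,0,0,0,0],[1,0,0,0,0],[1,0,0,0,0]]'
```

```text
clock: 48.68
tcp_pos: [0.4829, 0.2072, 0.2178]
orientation: [-0.0, -0.0, 1.0, -0.0]
wrist_force: [-0.0, 0.1, -2.9]
finger_gap: 0.0506
grip_force: 52.8
clock: 49.35
tcp_pos: [0.4848, 0.2073, 0.0846]
orientation: [0.002, 0.001, 1.0, 0.0]
wrist_force: [0.3, -0.8, -1.3]
finger_gap: 0.0504
grip_force: 52.8
```

```bash
python3 -m jog '[[1,0,0,0.004,0],[1,0,0,0.002,0],[1,0,0,0.001,0],[1,0,0,0,0],[1,0,0,0,0]]'
python3 -m jog '[[1,0,0,0.001,0],[1,0,0,0.001,0],[1,0,0,0,0]]'
```

```text
clock: 49.77
tcp_pos: [0.4831, 0.2077, 0.0759]
orientation: [0.0, -0.0, 1.0, -0.0]
wrist_force: [-0.4, -0.2, -2.0]
finger_gap: 0.0503
grip_force: 52.8
clock: 50.02
tcp_pos: [0.4837, 0.2078, 0.075]
orientation: [0.001, -0.0, 1.0, 0.0]
wrist_force: [-2.1, -0.4, 7.2]
finger_gap: 0.0506
grip_force: 53.4
```

Release, lift, withdraw to the right and compare the final top view with the first.

```bash
python3 -m jog '[[0,0,0,0,0],[-1,0,0,0,0],[-1,0,0,0,0],[-1,0,0,0,0],[-1,0,0,0,0]]'
python3 -m jog '[[-1,0,0,-0.02,0],[-1,0,0,-0.04,0],[-1,0,0,-0.04,0],[-1,0,0,-0.04,0],[-1,0,0,-0.03,0]]' >/dev/null
python3 -m jog '[[-1,0,-0.02,0,0],[-1,0,-0.035,0,0],[-1,0,-0.04,0,0],[-1,0,-0.04,0,0],[-1,0,-0.04,0,0]]' >/dev/null
python3 -m jog '[[-1,0,-0.04,0,0],[-1,0,-0.04,0,0],[-1,0,-0.04,0,0],[-1,0,-0.04,0,0],[-1,0,-0.04,0,0]]' >/dev/null
python3 -m jog '[[-1,0,-0.04,0,0],[-1,0,-0.04,0,0],[-1,0,-0.04,0,0],[-1,0,-0.02,0,0],[-1,0,0,0,0]]'
python3 -m jog '[[-1,0,0,0,0],[-1,0,0,0,0],[-1,0,0,0,0]]' >/dev/null
python3 - <<'E'
from h import *
t=env.read_camera('top');o=np.load('top0.npy',allow_pickle=True).item()
f=lambda im:cv2.resize(im[160:330,95:355,::-1],None,fx=3,fy=3,interpolation=cv2.INTER_CUBIC)
a,b=f(o['img']),f(t['img'])
cv2.imwrite('pics/f.png',np.vstack([a[150:,:460],b[150:,:460]])[:,:] if 0 else np.hstack([np.vstack([a[140:,0:465][:295],b[140:,0:465][:295]]),np.vstack([a[:295,580:780],b[:295,580:780]])]))
A=cv2.cvtColor(o['img'],6).astype('float32');B=cv2.cvtColor(t['img'],6).astype('float32')
for n,(x0,y0,x1,y1) in dict(tin=(106,232,134,268),bottle=(192,244,224,276),can=(140,274,182,306),tape=(305,168,345,208),beaker=(303,268,333,298)).items():
    # template match of old patch in the new image
    big=cv2.resize(t['img'][y0-10:y1+10,x0-10:x1+10],None,fx=4,fy=4,interpolation=2);tp=cv2.resize(o['img'][y0:y1,x0:x1],None,fx=4,fy=4,interpolation=2)
    r=cv2.matchTemplate(big,tp,cv2.TM_CCOEFF_NORMED);_,v,_,l=cv2.minMaxLoc(r);print(n,round(v,3),(l[0]-40)/4,(l[1]-40)/4)
E
```

```text
clock: 50.43
tcp_pos: [0.4831, 0.2076, 0.0737]
orientation: [0.0, -0.0, 1.0, -0.0]
wrist_force: [0.2, -0.0, -0.8]
finger_gap: 0.0854
grip_force: 0.0
clock: 52.1
tcp_pos: [0.4828, -0.3121, 0.2428]
orientation: [-0.0, 0.003, 1.0, -0.001]
wrist_force: [0.0, 0.3, -0.6]
finger_gap: 0.0851
grip_force: 0.0
tin 0.99 -0.5 0.25
bottle 1.0 -1.0 0.0
can 0.963 -0.75 0.5
tape 0.999 0.0 0.0
beaker 0.999 0.0 0.0
```

View pics/f.png

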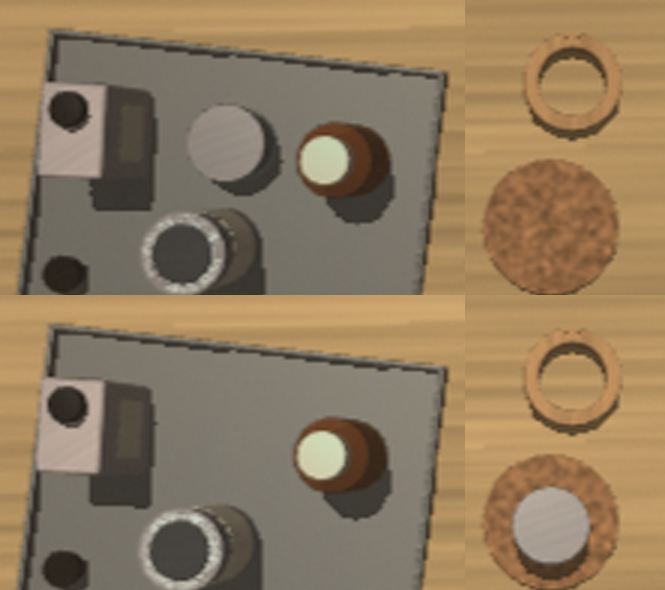

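All three containers are back upright within about 2 mm of their starting spots, the jar stands on the pad, and the tape and beaker are unmoved.

```bash
python3 -c "
from workcell import env
print(env.hand_in())"
```

```text
the job is handed in; nothing more can be done
None
```

Job handed in at about 52 s on the robot's clock: the jar stands within about 4 mm of the middle of the cork pad, the bottle, tin and can are back in the tray within about 2 mm of their starting spots, and the beaker and tape did not move (all checked in the last top-camera picture).

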